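# Clear the old wire reel and hold the feeder's roller guard open

## Robot

A 6-joint arm with a two-finger parallel gripper is mounted at the origin on the work surface. World frame = base frame: x ahead of the robot, y to its left, z up, the work surface at z = 0. Lengths are in m, angles in rad, forces in N, time in s.
With the tool pointing down it reaches from about 0.275 to 0.825 m from the base axis. Payload 4.9 kg.
Tool frame: the origin (TCP) lies midway between the tips of the shut fingers; the grasp point (between the pads) lies 19 mm behind it (grip_point_offset is the distance from the TCP to the grasp point, in m); z points along the fingers, y is the line along which they close (so a half turn about z gives the same grasp; the last joint's range is limited). The gripper opens to 85 mm and grips with 20 to 120 N. Pads are 22 mm wide; open, the fingers measure 114 mm over their backs; the gripper's body (76 mm by 85 mm) begins 54 mm behind the grasp point. The pads swing forward as they close: fully open they stand 13 mm farther back than shut.
Start: joints at [-1.415, 0.326, -0.193, 1.052, 0, 1.437], TCP at [0.157, -0.527, 0.231] pointing down, gripper open.
Joint ranges: [-2.65, 2.65], [-0.97, 1.79], [-1.3, 1.35], [-1.93, 2.1], [-1.47, 1.37], [-3.14, 3.14]. Speed limits (rad/s): [2.57, 2.57, 3.14, 3.14, 3.14, 3.14].

## Interface

Orientations are given as a rotation vector (axis times angle).
In Python, from cell import * gives the robot as it stands. Calls block until the motion is done:
- movep(position, orientation): joint-space move of the TCP to a pose.
- move_l(position, velocity=0.15, rot=None, until_force=None): straight line of the TCP; rot=None keeps the orientation; velocity is the mean speed in m/s. With until_force (N) it stops when the force on the tool has changed by that much, and returns True; else False.
- set_joints(angles): joint-space move.
- let_go() and grab(newtons=None): open the fingers fully, or close them until they stop; newtons is the grip in N (None keeps the last).
- sleep(seconds).
- ik(position, orientation): joint angles nearest the present ones, or None.
- get_state(): the state.
- grab_frame(name): name is "scene" or "top" or "wrist"; returns a dict with "img" (384x512x3 uint8, red, green, blue), "fx", "fy", "cx", "cy" (pixels), "cam_to_world" (4x4, takes a point from camera to world coordinates); the wrist camera has in their place "T_tool_cam" (4x4, takes a point from camera to tool coordinates, whose origin is the TCP and whose axes are the flange's). Camera axes: x right, y down, z forward; pixel columns grow to the right and rows downward; lengths in m; the calibration is good to about 2 mm. A picture is of the moment at which its call begins: read the wrist's pose just before it. There is no depth.
A pose or a line that the arm cannot do raises MotionError and nothing moves.
- sign_off(): hands the job in; it is judged then, once.
Trained networks look in the newest picture that a camera, given by its name, has taken for a name from the list of things; names that differ only in an ending like _2 or _b are one class to them, and where a whole thing is asked for, a point or a joint stands for the part that bears it (a point fixed in the world has none). Each returns a list of dicts, best first, with "score" (0 to 1); they miss things now and then, are a little off and sometimes report something else, mostly with a low value. They report only what shows in the picture. A call takes as long as a camera call. They do not tell look-alikes from the thing itself.
- spot_in(camera, name): "centre" ([column, row] in pixels, amid what is visible of it).
- silhouettes(camera, name): "mask" (384x512 bool, what is visible of it) and "centre" ([column, row] in pixels, amid what is visible of it).
- tip_of(camera, name): "centre" ([column, row] in pixels: a listed point, or the origin of a listed thing).
The state is a dict: "clock": time; "q": joint angles; "joint_velocities": joint speeds; "tau": joint torques, N m; "position": TCP position; "eef_rot": TCP orientation; "contact_force": force on the tool from outside, world axes, zero at the start; "wrist_torque": the same for the moment, N m; "finger_gap": opening from 0.0 (shut) to 1.0 (fully open); "grasp_force": force on a finger pad.
Only numpy, scipy, OpenCV 4.12 (cv2) and the standard library are available. Lean on these libraries where they do the work, as an engineer would, in place of code of your own. Each camera call takes 0.05 s, during which the arm holds its last target. There are 200 camera calls.

## Task

I am changing the wire on the bench wire feeder and have already snipped the old wire. Slide the old reel up off the upright spindle of the reel stand and set it down gently, standing flat on its flange, in the free end of the shallow black tray; then lift the feeder's clear roller guard by its bar handle and hold it open at about 60 degrees so that I can pull the wire tail out of the rollers. The guard springs shut, so finish while still holding it at that angle with the gripper, and leave everything else where it is.

Things in the scene. Friction and masses are not known exactly. Their poses are not given: they have to be found in the camera images.
- old_reel: the old wire reel (light grey plastic, two round flanges 60 mm in diameter and 5 mm thick, 40 mm high in all, bore 20 mm, a thin copper winding 37 mm in diameter between the flanges, about 0.1 kg). At the start it stands on the reel stand with the spindle through its bore. Origin: centre of its underside; z along its axis, up
- stand: the reel stand, fixed to the bench: dark round foot 90 mm in diameter and 12 mm high, boss 36 mm in diameter up to 22 mm on which the reel sits, upright steel spindle 14 mm in diameter. It stands to one side of the feeder, left or right. Origin: centre of its underside, on the bench
- spindle_tip (a point): top of the spindle, 80 mm above the bench; the reel on it reaches up to 62 mm, so it must rise at least 58 mm to come free
- tray: shallow open black plastic tray, fixed, 210 mm (its x) by 160 mm (its y) outside, 35 mm high, walls and floor 5 mm, on the other side of the feeder from the stand. Origin: centre of its underside. The bare reel stands in its -x (near) end
- tray_free (a point): on the tray's floor, in the middle of its free (+x, far) end, 48 mm from the tray's centre; the axes are the tray's: a gripper that closes along the tray's y has 70 mm from here to either long wall. The old reel may stand anywhere in this far half of the tray, inside its walls
- bare_reel: an empty reel without wire (same 60 mm flanges, 40 mm high), loose, standing in the tray's near end. Origin: centre of its underside. Leave it where it is
- feeder: the wire feeder, fixed: grey housing 260 mm (x) by 240 mm (y); its front, with the controls, looks to its -x, towards the robot; front deck with rollers 85 mm high, electronics box behind it 125 mm high with a red stop button on it up to 149 mm. Origin: centre of its underside, on the bench
- guard_hinge (a point): middle of the guard's hinge axis, 117 mm above the bench, 2 mm in front of the feeder's centre; the axis runs along the feeder's y; the axes of this point are the feeder's (they do not turn with the guard)
- guard_bar (a point): middle of the guard's bar handle, a round steel bar 10 mm in diameter and 104 mm long, parallel to the hinge and 165 mm from it, level with the hinge when the guard is shut, and then 37 mm in front of the housing's front face, with 40 mm free between bar and guard; two stays carry it 45 mm to either side of its middle. The axes of this point turn with the guard
- guard (a joint): opening angle of the clear roller guard (120 mm long from hinge to front, 164 mm wide, with 26 mm turned-down edges, dark frame): 0 shut and level, growing as the bar swings up and back towards +x of the feeder; stop at 1.45 rad (83 degrees). Weight and spring shut it from any angle: about 2 N at the bar
- new_reel: full reel of copper wire (same 60 mm flanges, 40 mm high), loose on the bench in front of the feeder. Leave it. Origin: centre of its underside
- tape: roll of black tape, 68 mm in diameter, 19 mm high, loose, lying flat in front of the feeder. Leave it. Origin: centre of its underside
- cutters: side cutters with dark blue handles, 140 mm long, 12 mm high, lying in front of the feeder. Leave them. Origin: on the bench near their middle; x along them, towards the jaws
- meter: multimeter, 150 by 76 by 40 mm, lying to the right of the feeder. Leave it. Origin: centre of its underside
- quad: small quadcopter frame, 220 by 200 mm, 40 mm high, to the left of the feeder. Leave it. Origin: under its centre
There are look-alikes about, which are no part of the job. What is shaped like the old_reel but blue is not meant.

How it is judged:
On the way, in this order (a step that is already met when the one before it is completed fails the run):
1. the old reel stands flat on the floor of the tray's free end, released (z of old_reel in the frame of tray_free between -0.003 and 0.004 m and x of old_reel in the frame of tray_free between -0.04 and 0.03 m and y of old_reel in the frame of tray_free between -0.05 and 0.05 m and angle between old_reel's own z axis and vertical below 0.12 rad and linear speed of old_reel below 0.03 m/s and contact force between the fingers and old_reel below 0.1 N), for 0.2 s.
2. the gripper holds the guard open at 60 degrees, give or take 8 (value of joint guard between 0.908 and 1.187 rad and contact force between the fingers and guard above 0.5 N), for 0.5 s.
At the end, for the whole second after the job is handed in: The gripper's fingers are still holding the guard, at rest, open at 60 degrees within 8 (0.91 to 1.19 rad), and nothing else props it; the old reel stands flat on the tray's floor, inside the walls, in the half away from the bare reel, at rest (all of step 2 and velocity of joint guard between -0.1 and 0.1 rad/s and contact force between guard and old_reel below 0.05 N and z of old_reel in the frame of tray_free between -0.003 and 0.004 m and x of old_reel in the frame of tray_free between -0.04 and 0.03 m and y of old_reel in the frame of tray_free between -0.05 and 0.05 m and angle between old_reel's own z axis and vertical below 0.12 rad and linear speed of old_reel below 0.03 m/s); the arm keeps its last pose, push and grip.
It fails at once if the old reel is dropped (falls free faster than 0.7 m/s) (contact force between the fingers and old_reel below 0.05 N and linear speed of old_reel above 0.7 m/s).
It fails at once if another thing is moved more than 20 mm (distance of any of bare_reel, new_reel, tape, cutters, meter, quad from where it was at the start of the episode above 0.02 m).
It also fails if it takes over 62 s, if anything falls off the work surface, if the arm or the gripper's body presses on something with over 40 N, if the wrist force passes 120 N, or if a joint passes its speed limit or range.

## Working session

There is one attempt and no reset: what is moved stays moved. The work goes in short steps, each a Python script; the robot and the scene stay as the last script left them, time stands still between calls to the robot, and variables do not carry over. Pictures are saved under pics/ and viewed, at most 10 in all, crops included, and the job is handed in when it is done.

```bash
mkdir -p pics; ls
cat > h.py <<'E'
from cell import *
import numpy as np, cv2
def shot(cam,fn=None):
    f=grab_frame(cam)
    if fn: cv2.imwrite('pics/'+fn,f['img'][:,:,::-1])
    return f
def ray(f,px):
    T=np.array(f['cam_to_world']);d=T[:3,:3]@np.array([(px[0]-f['cx'])/f['fx'],(px[1]-f['cy'])/f['fy'],1]);return T[:3,3],d
def at_z(f,px,z):
    o,d=ray(f,px);return o+d*(z-o[2])/d[2]
def proj(f,p):
    T=np.array(f['cam_to_world']);c=T[:3,:3].T@(np.array(p)-T[:3,3]);return np.array([f['fx']*c[0]/c[2]+f['cx'],f['fy']*c[1]/c[2]+f['cy']])
E
python3 - <<'E'
from h import *
np.set_printoptions(precision=3,suppress=True)
Z=dict(old_reel=.022,stand=0,spindle_tip=.08,tray=0,tray_free=.005,bare_reel=.005,feeder=0,guard_hinge=.117,guard_bar=.117,new_reel=0,tape=0,cutters=0,meter=0,quad=0)
for c in('top','scene'):
    f=shot(c,c+'0.png'); print(c,np.array(f['cam_to_world'])[:3,3])
    for n,z in Z.items():
        for r in tip_of(c,n)[:3]: print(n,round(r['score'],2),np.array(r['centre']),at_z(f,r['centre'],z))
print(get_state())
E
```

```text
pics
top [0.371 0.005 1.267]
old_reel 0.92 [392.8 268.4] [ 0.307 -0.39   0.022]
old_reel 0.85 [356.5 268.5] [ 0.307 -0.286  0.022]
old_reel 0.76 [375.9 223.5] [ 0.435 -0.346  0.022]
stand 0.93 [370.6 227.7] [ 0.424 -0.336  0.   ]
spindle_tip 0.8 [377.3 225.9] [ 0.426 -0.333  0.08 ]
tray 0.8 [123.1 209.7] [0.475 0.392 0.   ]
tray_free 0.81 [130.7 194.6] [0.519 0.37  0.005]
bare_reel 0.64 [115.7 227. ] [0.424 0.41  0.005]
feeder 0.87 [260.  145.1] [ 0.671 -0.01   0.   ]
feeder 0.46 [124.  212.5] [0.467 0.389 0.   ]
guard_hinge 0.93 [260.  134.4] [ 0.673 -0.009  0.117]
guard_bar 0.87 [253.6 194.3] [0.508 0.008 0.117]
guard_bar 0.53 [149.5 127.9] [0.689 0.293 0.117]
new_reel 0.88 [266.6 225.5] [ 0.43 -0.03  0.  ]
tape 0.7 [376.6 228.1] [ 0.423 -0.353  0.   ]
tape 0.68 [209.9 223.3] [0.436 0.136 0.   ]
tape 0.49 [116.9 225.7] [0.428 0.408 0.   ]
cutters 0.7 [305.9 233.2] [ 0.407 -0.145  0.   ]
meter 0.78 [365.2 136.3] [ 0.699 -0.328  0.   ]
quad 0.82 [151.4 131. ] [0.712 0.316 0.   ]
scene [1.247 0.752 0.78 ]
old_reel 0.73 [358.9 286.9] [0.541 0.388 0.022]
old_reel 0.7 [204.9 166.8] [ 0.4
[... 608 characters left out ...]
ew_reel 0.49 [268.6 208.5] [ 0.426 -0.029  0.   ]
tape 0.68 [308.  231.9] [0.434 0.141 0.   ]
cutters 0.42 [246.5 193.5] [ 0.414 -0.146  0.   ]
meter 0.8 [143.8 209.1] [ 0.71  -0.319  0.   ]
quad 0.62 [287.1 319.4] [0.726 0.317 0.   ]
{'clock': 1.5, 'q': array([-1.415,  0.326, -0.193,  1.052, -0.   ,  1.437]), 'joint_velocities': array([-0.001, -0.001,  0.002,  0.   , -0.001, -0.   ]), 'tau': array([  0.001, -44.333,  26.275,   0.001,  -0.   ,   0.   ]), 'position': array([ 0.157, -0.527,  0.231]), 'eef_rot': array([ 3.109,  0.454, -0.   ]), 'contact_force': array([ 0.612,  0.282, -0.775]), 'wrist_torque': array([ 0.008,  0.009, -0.032]), 'grasp_force': 0.0, 'finger_gap': 0.9975346329035778}
```

Run:
```python
import cv2
a=cv2.imread('pics/top0.png');b=cv2.imread('pics/scene0.png')
cv2.imwrite('pics/top0b.png',cv2.resize(a[80:310,60:440],(800,484),interpolation=3))
```

```text
(no output)
```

View pics/top0b.png

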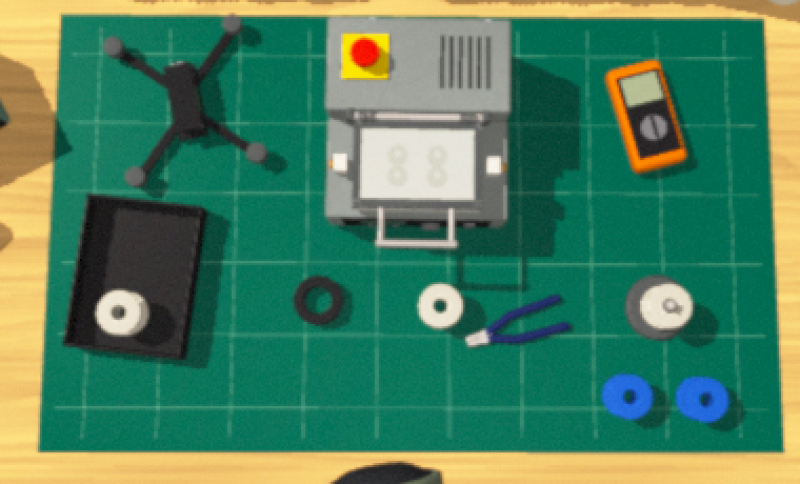

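View pics/scene0.png

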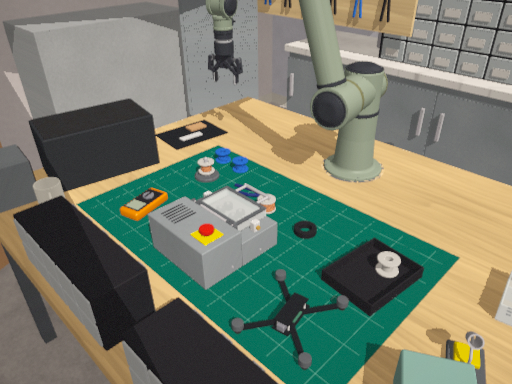

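The overhead view shows the old reel on its stand at about (376,225) px, blue look-alikes below it, and the tray on the left with the bare reel near the robot. Next I'll refine the reel, tray and guard positions with the wrist camera.

```bash
cat >> h.py <<'E'
from scipy.spatial.transform import Rotation as Rn
np.set_printoptions(precision=4,suppress=True)
def down(yaw=0.,tilt=0.):  # tilt about tool y: 
    return (Rn.from_euler('z',yaw)*Rn.from_rotvec([np.pi,0,0])*Rn.from_euler('y',tilt)).as_rotvec()
def wshot(fn=None):
    s=get_state();f=shot('wrist',fn)
    T=np.eye(4);T[:3,:3]=Rn.from_rotvec(s['eef_rot']).as_matrix();T[:3,3]=s['position']
    f['cam_to_world']=T@np.array(f['T_tool_cam']);return f
E
python3 - <<'E'
from h import *
movep([.40,-.337,.26],down(0))
f=wshot('w1.png')
print(f['T_tool_cam'],get_state()['position'])
for n,z in dict(spindle_tip=.08,stand=0,old_reel=.022).items():
    for r in tip_of('wrist',n)[:3]: print(n,r['score'],r['centre'],at_z(f,r['centre'],z))
for r in silhouettes('wrist','old_reel')[:3]:
    m=r['mask'];ys,xs=np.nonzero(m);print(r['score'],r['centre'],xs.min(),xs.max(),ys.min(),ys.max())
E
```

```text
[[ 0.0004 -0.96   -0.28    0.07  ]
 [ 1.      0.0004 -0.0002 -0.0002]
 [ 0.0003 -0.28    0.96   -0.1429]
 [ 0.      0.      0.      1.    ]] [ 0.3994 -0.3378  0.2598]
spindle_tip 0.91 [262.1, 151.0] [ 0.4289 -0.342   0.08  ]
stand 0.96 [257.2, 144.7] [ 0.4282 -0.3358  0.    ]
old_reel 0.9 [261.5, 144.2] [ 0.4312 -0.342   0.022 ]
old_reel 0.8 [290.9, 221.7] [ 0.3136 -0.3875  0.022 ]
old_reel 0.57 [227.3, 221.8] [ 0.3135 -0.2899  0.022 ]
0.64 [229.1, 226.6] 206 247 204 249
0.61 [292.6, 227.2] 275 315 206 250
0.56 [256.3, 150.5] 238 284 126 172
```

View pics/w1.png

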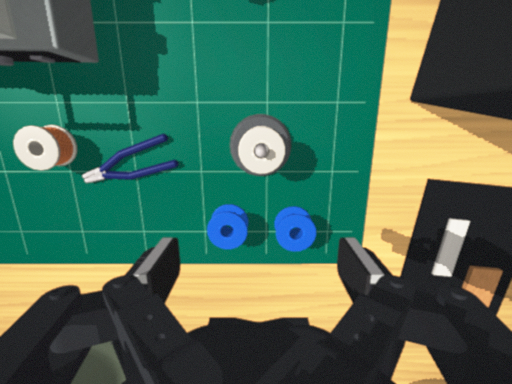

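The wrist image shows the reel's white flange with the spindle tip at (262,151). I'll fit the flange circle, then grasp.

Run:
```python
from h import *
f=wshot()
g=f['img'].astype(int)
m=((g.min(2)>165)).astype(np.uint8); m[:,:230]=0;m[:,295:]=0;m[:115]=0;m[185:]=0
c=max(cv2.findContours(m,0,1)[0],key=cv2.contourArea)
e=cv2.fitEllipse(cv2.convexHull(c));p=at_z(f,e[0],.062);print(e,p)
r=[np.linalg.norm(at_z(f,q[0],.062)[:2]-p[:2]) for q in cv2.convexHull(c)];print(np.mean(r),np.std(r))
```

```text
((260.75213623046875, 149.323486328125), (46.2376594543457, 47.13298797607422), 164.85400390625) [ 0.4286 -0.3407  0.062 ]
0.029532485519399285 0.00056547468214238
```

Run:
```python
from h import *
x,y=.4286,-.3407
movep([x,y,.16],down(0))
print(move_l([x,y,.030],.1,until_force=8))
s0=get_state()
grab(25)
s=get_state();print(s['position'],s['finger_gap'],s['grasp_force'],s['contact_force']-s0['contact_force'])
move_l([x,y,.034],.03)
s=get_state();print(s['contact_force']-s0['contact_force'],s['finger_gap'])
move_l([x,y,.22],.12)
s=get_state();print(s['clock'],s['position'],s['finger_gap'],s['grasp_force'])
f=wshot('w2.png')
```

```text
False
[ 0.4289 -0.3411  0.0309] 0.6903497748035023 25.64539158716798 [-0.3408  0.4638  6.0074]
[ 0.3154 -0.2961 -0.4111] 0.6836251478964337
7.3 [ 0.4283 -0.3403  0.2192] 0.6829117292201778 27.040111050009727
```

View pics/w2.png

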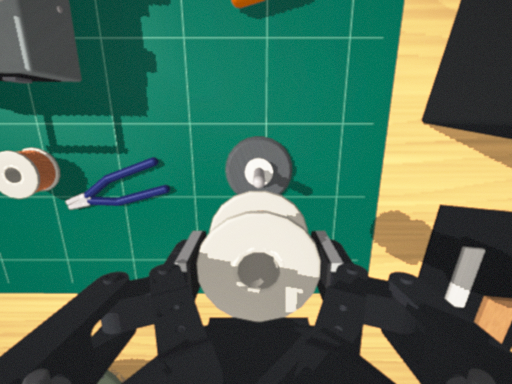

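The reel is held in the gripper and free of the spindle, and the empty stand shows at (258,170). Moving over to the tray.

Run:
```python
from h import *
move_l([.4283,-.3403,.29],.15)
movep([.42,.385,.29],down(-.12))
s=get_state();print(s['clock'],s['position'],s['finger_gap'],s['grasp_force'])
f=wshot('w3.png')
for n,z in dict(tray=0,tray_free=.005,bare_reel=.005,tape=0,quad=0).items():
    for r in tip_of('wrist',n)[:3]: print(n,r['score'],r['centre'],at_z(f,r['centre'],z))
```

```text
11.8917 [0.4202 0.3848 0.29  ] 0.6922165373797616 27.10514877922833
tray 0.65 [255.7, 130.7] [0.4678 0.3832 0.    ]
tray_free 0.92 [255.9, 96.4] [0.5181 0.3767 0.005 ]
bare_reel 0.98 [252.6, 161.0] [0.4213 0.394  0.005 ]
tape 0.56 [418.2, 133.2] [0.433  0.1279 0.    ]
```

View pics/w3.png

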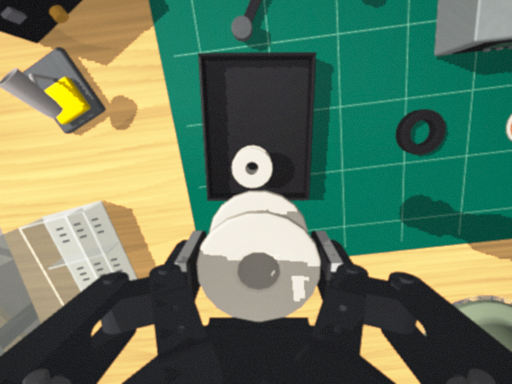

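The tray is aligned with the image axes. Its free end is around (256,96) px and clear, with the bare reel at (252,165).

Run:
```python
from h import *
x,y=.5195,.377;R=down(-.12)
movep([x,y,.15],R)
move_l([x,y,.024],.1)
sleep(.2)
print(move_l([x,y,.011],.015,until_force=3))
s=get_state();print(s['clock'],s['position'],s['contact_force'],s['finger_gap'])
let_go()
sleep(.2)
move_l([x,y,.18],.12)
movep([.44,.385,.27],R)
print(get_state()['clock'])
f=wshot('w4.png');t=shot('top')
for n,z in dict(old_reel=.005,tray_free=.005,bare_reel=.005).items():
    for r in tip_of('wrist',n)[:3]: print(n,r['score'],r['centre'],at_z(f,r['centre'],z))
for n,z in dict(guard_hinge=.117,guard_bar=.117).items():
    for r in tip_of('top',n)[:1]: print(n,r['score'],r['centre'],at_z(t,r['centre'],z))
```

```text
True
15.175 [0.5193 0.3769 0.014 ] [-0.4087  0.4897  3.8334] 0.6855494823608804
17.8583
old_reel 0.72 [258.2, 108.3] [0.5202 0.3759 0.005 ]
tray_free 0.71 [258.5, 110.0] [0.5178 0.3758 0.005 ]
bare_reel 0.73 [257.0, 179.3] [0.4151 0.3904 0.005 ]
guard_hinge 0.59 [259.1, 135.6] [ 0.6693 -0.0062  0.117 ]
guard_bar 0.72 [255.8, 195.3] [0.5051 0.0023 0.117 ]
```

View pics/w4.png

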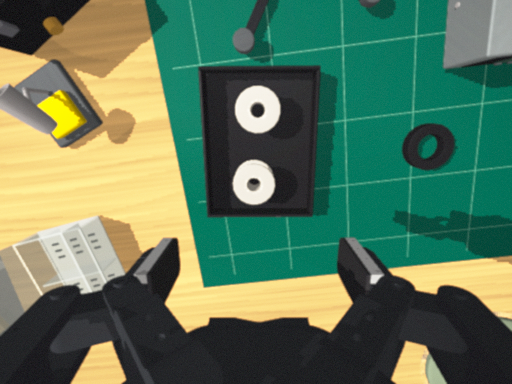

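The old reel stands in the free end at (258,108) px and the bare reel is undisturbed. Now I'll measure the bar and check which grasp orientations the arm can reach.

```bash
cat >> h.py <<'E'
def tool(yaw,pitch,s=1):
    # tool z at pitch below horizontal along feeder x; tool x = s*feeder y
    F=Rn.from_euler('z',yaw).as_matrix()
    z=F@[np.cos(pitch),0,-np.sin(pitch)];x=s*F[:,1];y=np.cross(z,x)
    return np.stack([x,y,z],1)
def barpose(H,yaw,th,rel,s,back=0.,r=.165,g=.019):
    F=Rn.from_euler('z',yaw).as_matrix()
    b=np.array(H)+F@[-r*np.cos(th),0,r*np.sin(th)]
    R=tool(yaw,th+rel,s)
    return b+R[:,2]*(g-back),Rn.from_matrix(R).as_rotvec()
E
python3 - <<'E'
from h import *
movep([.42,.0,.32],down(0))
f=wshot('w5.png')
for n,z in dict(guard_hinge=.117,guard_bar=.117,feeder=0,new_reel=0).items():
    for r in tip_of('wrist',n)[:2]: print(n,r['score'],r['centre'],at_z(f,r['centre'],z))
H=[.669,-.007,.117];yaw=-.07
for s in(1,-1):
  for d in(20,30,40,50,60):
    for e in (-10,0,10,20,30,40):
      q=[ik(*barpose(H,yaw,0,np.radians(d),s,.07)),ik(*barpose(H,yaw,0,np.radians(d),s)),ik(*barpose(H,yaw,np.radians(30),np.radians((d+e)/2),s)),ik(*barpose(H,yaw,np.radians(60),np.radians(e),s))]
      if all(v is not None for v in q) and e in(0,30): print(s,d,e,'\n',np.array(q))
      else: print(s,d,e,[v is not None for v in q])
E
```

```text
guard_bar 0.84 [257.0, 105.2] [0.5026 0.0019 0.117 ]
new_reel 0.96 [279.6, 153.0] [ 0.4283 -0.0366  0.    ]
1 20 -10 [False, False, False, True]
1 20 0 [False, False, True, True]
1 20 10 [False, False, True, True]
1 20 20 [False, False, True, True]
1 20 30 [False, False, True, True]
1 20 40 [False, False, True, True]
1 30 -10 [False, False, True, True]
1 30 0 [False, False, True, True]
1 30 10 [False, False, True, True]
1 30 20 [False, False, True, True]
1 30 30 [False, False, True, True]
1 30 40 [False, False, True, True]
1 40 -10 [False, False, True, True]
1 40 0 [False, False, True, True]
1 40 10 [False, False, True, True]
1 40 20 [False, False, True, True]
1 40 30 [False, False, True, True]
1 40 40 [False, False, True, True]
1 50 -10 [True, True, True, True]
1 50 0 
 [[-0.1944 -0.0615 -1.219  -0.281   0.0798  1.4753]
 [-0.1765  0.2014 -1.2015 -0.5275  0.0684  1.4891]
 [-0.164   0.0088 -0.9556 -0.0025  0.0539  1.4937]
 [-0.1466  0.0635 -0.6482  0.3368  0.0383  1.5044]]
1 50 10 [True, True, True, True]
1 50 20 [True, True, True, True]
1 50 30 
 [[-0.1944 -0.0615 -1.219  -0.281   0.
[... 1847 characters left out ...]
.1494  0.1065 -0.6906  0.4256  0.0271 -1.6454]
 [-0.1279  0.3888 -0.0757  1.1063  0.     -1.6287]]
-1 50 40 [True, True, True, True]
-1 60 -10 [True, True, True, True]
-1 60 0 
 [[-0.1747 -0.0406 -1.0142  0.0759  0.0523 -1.6615]
 [-0.1644  0.1647 -1.0274 -0.1429  0.0471 -1.6526]
 [-0.1588  0.0318 -0.8676  0.1495  0.0444 -1.6478]
 [-0.1466  0.0635 -0.6482  0.3368  0.0383 -1.6372]]
-1 60 10 [True, True, True, True]
-1 60 20 [True, True, True, True]
-1 60 30 
 [[-0.1747 -0.0406 -1.0142  0.0759  0.0523 -1.6615]
 [-0.1644  0.1647 -1.0274 -0.1429  0.0471 -1.6526]
 [-0.1452  0.1542 -0.6017  0.5538  0.0194 -1.6434]
 [-0.1279  0.3888 -0.0757  1.1063  0.     -1.6287]]
-1 60 40 [True, True, True, True]
```

View pics/w5.png

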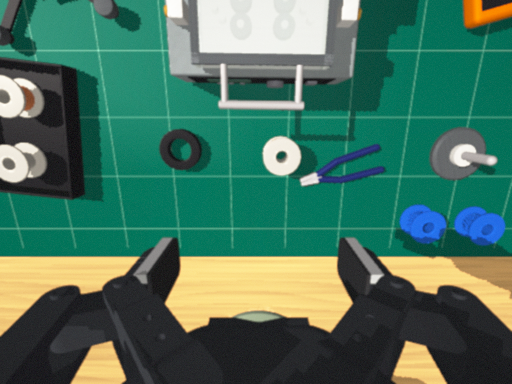

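The wrist image shows the bar from about (220,104) to (302,106) px with nothing around it. I'll fit the bar's line for its centre and yaw, before committing.

Run:
```python
from h import *
f=wshot()
g=f['img'].astype(int)
sub=g[94:116,214:310]; m=(sub.min(2)>120)&(sub.max(2)-sub.min(2)<50)
cols=[];
for c in range(8,86):
    r=np.nonzero(m[:,c])[0]
    if len(r) and len(r)<9: cols.append((214+c,94+r.mean(),len(r)))
cols=np.array(cols);print(len(cols),np.median(cols[:,2]))
k=np.abs(cols[:,1]-np.median(cols[:,1]))<3;cols=cols[k]
P=np.array([at_z(f,c[:2],.117) for c in cols])
pf=np.polyfit(P[:,1],P[:,0],1);print(pf,np.std(P[:,0]-np.polyval(pf,P[:,1])))
xs=np.nonzero(m[9:14].any(0))[0]+214;print(xs.min(),xs.max())
A=at_z(f,[xs.min(),104.5],.117);B=at_z(f,[xs.max(),106],.117);print(A,B,(A+B)/2, np.linalg.norm(A-B))
yaw=-np.arctan(pf[0]);cy=(A+B)[1]/2;print('yaw',yaw,'bar',np.polyval(pf,cy),cy)
t=shot('top')
for w in (np.array([np.polyval(pf,cy),cy,.117]),): print(proj(t,w))
```

```text
49 8.0
[-0.0005  0.5034] 5.93439168722175e-17
218 303
[0.5034 0.0499 0.117 ] [ 0.5017 -0.0548  0.117 ] [ 0.5025 -0.0025  0.117 ] 0.10470740412657488
yaw 0.0004719771893024801 bar 0.5034038039509521 -0.0024535208620274397
[257.5711 195.9281]
```

Run:
```python
from h import *
f=wshot();g=f['img'].astype(int);t=shot('top');gt=t['img'].astype(int)
for F,im,(r0,r1),(c0,c1) in((f,g,(96,115),(231,293)),(t,gt,(189,202),(244,272))):
    sub=im[r0:r1,c0:c1];w=np.clip(sub[:,:,0]-110,0,None).astype(float)   # bar is bright in red, mat is not
    ok=w.sum(0)>50;cen=(w*np.arange(r0,r1)[:,None]).sum(0)[ok]/w.sum(0)[ok];cc=np.arange(c0,c1)[ok]
    k=np.abs(cen-np.median(cen))<1.5
    P=np.array([at_z(F,c,.117) for c in zip(cc[k],cen[k])]);pf=np.polyfit(P[:,1],P[:,0],1)
    print(k.sum(),np.median(cen),'yaw',-np.arctan(pf[0]),'x at y=-.001',np.polyval(pf,-.001),w.max())
```

```text
62 104.41249199947171 yaw -0.010798719003051963 x at y=-.001 0.503547525064334 119.0
28 195.3621113002163 yaw 0.0017162810913303702 x at y=-.001 0.5049228002437397 50.0
```

Run:
```python
from h import *
yaw=-.02;bar=np.array([.5045,-.001,.117]);H=bar+.165*np.array([np.cos(yaw),np.sin(yaw),0])
rel=np.radians(58)
p,R=barpose(H,yaw,0,rel,1,.09,g=.017);movep(p,R)
p,R=barpose(H,yaw,0,rel,1,0,g=.017);print(move_l(p,.06,until_force=8))
s=get_state();print(s['clock'],s['position'],p,s['contact_force'])
f0=s['contact_force'];shot('scene','s1.png')
grab(30)
s=get_state();print(s['clock'],s['position'],s['finger_gap'],s['grasp_force'],s['contact_force']-f0)
a=shot('scene');v=cv2.resize(a['img'][130:290,130:330][:,:,::-1],(600,480));cv2.imwrite('pics/s2.png',v)
```

```text
False
26.1583 [ 0.5136 -0.0012  0.1029] [ 0.5135 -0.0012  0.1026] [-0.2695  0.3749  0.0184]
26.8833 [ 0.5134 -0.0012  0.1025] 0.10295636670726976 29.19429838657379 [ 0.1686 -0.7891  0.0393]
```

View pics/s2.png

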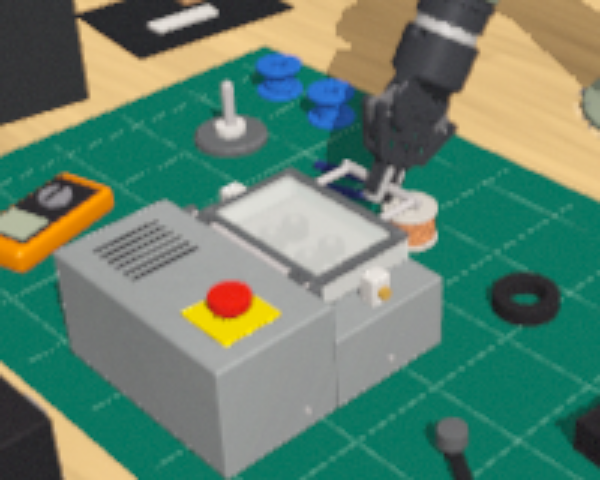

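The fingers have closed on the bar at about a 9 mm gap. Now I'll swing the guard up along its arc.

Run:
```python
from h import *
yaw=-.02;bar=np.array([.5045,-.001,.117]);H=bar+.165*np.array([np.cos(yaw),np.sin(yaw),0])
f0=get_state()['contact_force']
for d in range(5,61,5):
    p,R=barpose(H,yaw,np.radians(d),np.radians(58-28*d/60),1,0,g=.017)
    move_l(p,.06,rot=R)
    s=get_state();F=s['contact_force']-f0
    if d%10==0: print(d,s['clock'],F,s['finger_gap'],s['grasp_force'])
    if np.linalg.norm(F)>35: print('stop',d,F);break
sleep(.6)
s=get_state();print(s['clock'],s['position'],p,s['finger_gap'],s['grasp_force'],s['contact_force']-f0)
a=shot('scene');v=cv2.resize(a['img'][100:290,120:400][:,:,::-1],(800,543));cv2.imwrite('pics/s3.png',v)
for n in('guard_bar','guard_hinge'):
    for r in tip_of('scene',n)[:1]:print(n,r['score'],r['centre'])
F=Rn.from_euler('z',yaw).as_matrix()
for th in(50,55,60,65,70): print(th,proj(a,H+F@[-.165*np.cos(np.radians(th)),0,.165*np.sin(np.radians(th))]))
print('hinge',proj(a,H))
```

```text
10 27.7 [ 0.5972 -0.1688 -4.3913] 0.10194729272827742 29.671927392482758
20 28.4667 [-3.5716  0.2313 -2.8472] 0.1034548192118166 29.991991817951202
30 29.2333 [-6.2414 -0.3545 -0.1987] 0.1033444827112308 30.259136259555817
40 30.0 [-10.5196  -0.4328   3.281 ] 0.09985114626785623 30.499618649482727
50 30.7667 [-12.0969   1.6887   9.7049] 0.10239028133178801 30.774301886558533
60 31.5167 [-10.5821   1.5434  11.2511] 0.10276159158960997 30.853603184223175
32.1167 [ 0.5862 -0.0021  0.2444] [ 0.587  -0.0026  0.2429] 0.10052792458267765 30.75896680355072 [-10.1871   1.9627  10.9344]
guard_bar 0.67 [235.8, 156.9]
guard_hinge 0.71 [213.0, 215.1]
50 [240.9881 158.8614]
55 [237.705  157.3734]
60 [234.1668 156.2911]
65 [230.3946 155.6358]
70 [226.4134 155.4258]
hinge [213.4789 213.166 ]
```

View pics/s3.png

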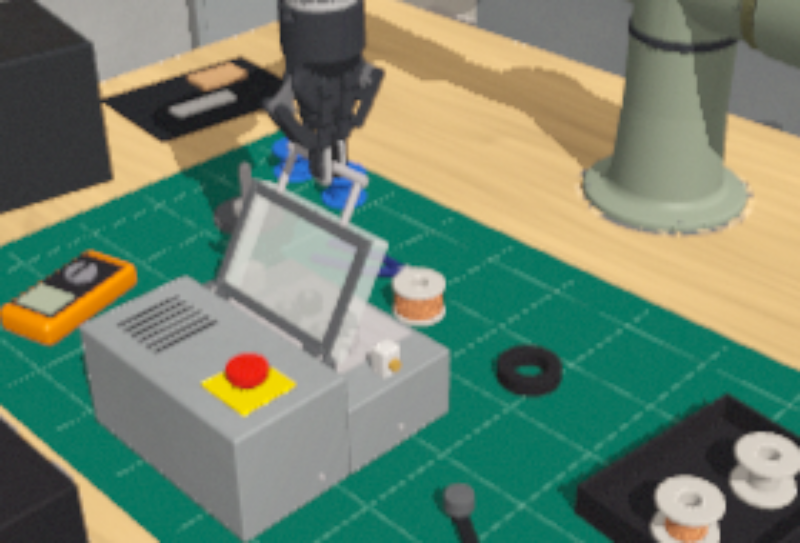

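The guard stands open at about 58–60°. The bar is in the fingers at (235,157) px, matching the predicted 60° point, and the old reel is upright in the tray.

```bash
python3 -c "
from cell import *
print(sign_off())"
```

```text
the job is handed in; nothing more can be done
None
```

The old reel is standing flat in the free end of the tray, and the gripper is holding the guard open at about 60 degrees. The job is handed in, and no verdict came back from the judging.

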